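# Lay the heat sink on its back against the stop bar

## Task

The finned heat sink is standing on its end on the repair mat: push it over onto its flat back so that the fins point up, then push it along the mat until its leading end sits square against the steel stop bar. Only push it, never pick it up or carry it, and leave the other things on the mat where they are.

Things in the scene. Friction and masses are not known exactly. Their poses are not given: they have to be found in the camera images.
- mat: Fixed blue-grey mat, 400 (x) x 440 (y) x 5 mm thick; origin at the centre of its underside, z up, turned by up to 20 degrees. A fixed steel stop bar stands on it, 220 mm long along the mat's x (centred), 12 mm wide, its top 18 mm above the mat's top. The bar's face towards the heat sink is the plane y = -85 mm in the mat's frame, facing the mat's +y.
- sink: Loose aluminium heat sink, 0.2-0.4 kg, 70 (x) x 38 (y) x 110 mm (z), standing at first on one 70 x 38 end; origin at the centre of that end. Own z: along its length, up at first. Own y: from the flat back (outer face y = -19 mm, plate 8 mm thick) to the fins (tips at y = +19 mm; seven, 3 mm thick, 11 mm pitch, full length). At first the back faces the stop bar within 15 degrees.
- heel (a point): Middle of the heat sink's lower back edge when standing (0, -19, 0 mm in its frame), 150 to 210 mm from the bar's face. A push high on the fins towards the bar tips the heat sink about this edge; it falls by itself once leaning about 20 degrees. Once lying, the middle of the bottom edge of its trailing end, 38 mm high.
- head (a point): Middle of the heat sink's upper back edge when standing (0, -19, 110 mm in its frame). Once lying, the middle of the bottom edge of the leading end, which falls 40 mm or more short of the bar and must be pushed up to it. It grips the mat and the bar: pushed on askew it jams on one corner, so square it first by a sideways nudge near the trailing end, which turns it about a point some 75 mm ahead.
- case: Bystander: closed black plastic box standing on end, 60 x 34 x 95 mm tall, with a plain grey lid; loose, beyond the bar. Origin at the centre of its underside.
- spool: Bystander: grey spool standing flat, 52 mm diameter, 34 mm high; loose, beside the path on the mat. Origin at the centre of its underside.
- flask: Bystander: small amber bottle, 36 mm diameter, 62 mm tall; loose, beside the path on the mat. Origin at the centre of its underside.
- driver: Bystander: screwdriver 170 mm long lying on the mat on the far side of the bar, roughly along the bar; loose. Its own x runs along its length.
Mind the look-alikes: they are no part of the job. There is more than one size of the sink; the one meant has the size given above.

How it is judged:
By the outcome, as a careful person would: the job done as asked, in the order asked, and still so for the second after the job is handed in, with the robot touching nothing.
It also fails if it takes over 48 s, if anything falls off the work surface, if the arm or the gripper's body presses on something with over 40 N, if the wrist force passes 120 N, or if a joint passes its speed limit or range.

## Robot

A 6-joint arm with a two-finger parallel gripper is mounted at the origin on the work surface. World frame = base frame: x ahead of the robot, y to its left, z up, the work surface at z = 0. Lengths are in mm, angles in rad, forces in N, time in s.
With the tool pointing down it reaches from about 350 to 875 mm from the base axis. Payload 4.2 kg.
Tool frame: the origin (TCP) lies at the very end of the fingers, on their centre line; the grasp point (between the pads) lies arm.hold_point_z behind it (arm.hold_point_z is the distance from the TCP to the grasp point, in mm); z points along the fingers, y is the direction in which the jaws open and shut (so a half turn about z gives the same grasp; the last joint's range is limited). The gripper opens to 85 mm and grips with 20 to 120 N. Pads are 22 mm wide; open, the fingers measure 114 mm over their backs; the gripper's body (76 mm by 85 mm) begins 54 mm behind the grasp point. The pads swing forward as they close: fully open they stand 13 mm farther back than shut.
Start: joints at [-1.028, 0.385, 0.008, 0, -1.194, -0.259], TCP at [175.02, -599.973, 231.312] pointing down, gripper open.
Joint ranges: [-3.14, 3.14], [-1.21, 2.06], [-1.07, 1.41], [-3.16, 2.05], [-2.99, -0.16], [-3.1, 3.1]. Speed limits (rad/s): [2.79, 2.79, 3.14, 3.14, 3.14, 3.14].

## Interface

Orientations are given as a unit quaternion [x, y, z, w].
In Python, from bench import arm gives the robot as it stands.
- The arm moves only by the tool step_arm, never from a script. Its argument "series" is a list of rows, each a list of 6 numbers: the shift along the world's x, y, z scaled (see below), then the turn, a rotation vector about the world's x, y, z scaled (see below). A call has 1 to 12 rows; each row is the pose to reach, as a shift and turn from the pose commanded when the call began; what a row does not reach only later rows make up. The controller multiplies each number of a shift by 400 mm and each number of a turn by pi/2 rad. A row lasts 1/12 s, in which the tool goes at most 41.7 mm and 7.16 degrees, less where a joint would pass 70% of its speed; a pose out of reach is approached as far as the arm can. A call with a number of a shift or a turn outside -1 to 1 is refused whole. A call with a gripper value outside its range is refused whole. "jaw" is the opening, from -1 (shut) to 1 (fully open), set as the call begins (left out, the last holds). The fingers move at their own pace and stop on an object; the grip force is fixed at half the most. Time passes only in rows, so rows that repeat a pose let the fingers close. It gives the time, the measured TCP pose, the force and the opening at its end, in the units of the state.
- arm.read_state(): the state, without advancing time (a new reading comes with each control period).
- arm.get_image(name): name is "scene" or "top" or "wrist"; returns a dict with "image" (480x640x3 uint8, red, green, blue), "camera_matrix" (3x3 intrinsics, pixels), "world_from_camera" (4x4, takes a point from camera to world coordinates). Camera axes: x right, y up, looking along -z (the intrinsics and any distortion apply to the point x, -y, -z); pixel columns grow to the right and rows downward; lengths in mm; the calibration is good to about 2 mm. A picture is of the moment at which its call begins. There is no depth.
- arm.job_done(): hands the job in, once; it reports no verdict.
The state is a dict: "clock": time; "joints": joint angles; "joint_vel": joint speeds; "joint_efforts": joint torques, N m; "position": TCP position; "ee_rot": TCP orientation; "contact_force": force on the tool from outside, world axes, zero at the start; "wrist_torque": the same for the moment, N m; "gripper_width": finger opening in mm.
Only numpy, scipy, OpenCV 4.12 (cv2) and the standard library are available. Lean on these libraries where they do the work, as an engineer would, in place of code of your own. Each camera call takes 0.05 s, during which the arm holds its last target.

## Working session

There is one attempt and no reset: what is moved stays moved. The work goes in short steps, Python scripts to look and compute and a tool call to move; the robot and the scene stay as the last step left them, time stands still between calls to the robot, and variables do not carry over. Pictures are saved under pics/ and viewed, and the job is handed in when it is done.

Besides the shell and the picture viewer there is one more tool, called as a command line: name --pt "numbers of a row" for each row, then --argument value for the rest. step_arm: Moves the arm, as the interface text tells. Shifts and turns lie within -1 to 1; 1 stands for 400 mm of shift or pi/2 rad of turn. Its arguments: {"type":"object","properties":{"series":{"type":"array","items":{"type":"array","items":{"type":"number","minimum":-1,"maximum":1}}},"jaw":{"type":"number"}},"required":["series"]}

```bash
mkdir -p pics; ls
python3 - <<'E'
from bench import arm
import cv2
print(arm.read_state(), arm.hold_point_z)
for n in ["scene","top"]:
    d=arm.get_image(n); cv2.imwrite(f"pics/{n}0.png",d["image"][:,:,::-1]); print(n,d["camera_matrix"],d["world_from_camera"],[k for k in d])
E
```

```text
pics
{'clock': 0.0, 'joints': array([-1.02838344e+00,  3.85587688e-01,  6.65733711e-03, -5.01852692e-04,
       -1.19399632e+00, -2.58606949e-01]), 'joint_vel': array([-0.00171135,  0.00092949, -0.00066835, -0.00118058,  0.00070535,
        0.00160549]), 'joint_efforts': array([-1.77188052e-03, -3.92289948e+01,  1.88397485e+01,  4.18585718e+00,
       -4.75662528e-03, -8.10911956e-06]), 'position': array([ 174.87527752, -599.44459105,  230.21469341]), 'ee_rot': array([-1.41335481e-01,  9.89961157e-01,  1.07180677e-03, -2.00529401e-04]), 'contact_force': array([ 0.47729098, -0.44999237, -0.05969227]), 'wrist_torque': array([-0.06462032, -0.02033576, -0.04624381]), 'gripper_width': 85.57543755743147} 18.700000000000003
scene [[533.70417401   0.         316.81504766]
 [  0.         533.70417401 237.2935673 ]
 [  0.           0.           1.        ]] [[-8.87466847e-01 -3.28708142e-01  3.23038006e-01  8.49212060e+02]
 [ 4.60863625e-01 -6.37071856e-01  6.17854488e-01  5.85900233e+02]
 [ 2.70462153e-03  6.97201841e-01  7.16869777e-01  7.15109953e+02]
 [ 0.00000000e+00  0.00000000e+00  0.00000000e+00  1.00000000e+00]] ['image', 'camera_matrix', 'world_from_camera']
top [[478.20950794   0.         312.02794597]
 [  0.         478.20950794 236.84875274]
 [  0.           0.           1.        ]] [[ 3.19337462e-03  9.87734260e-01 -1.56111609e-01  4.29018052e+02]
 [-9.99795941e-01  3.96203001e-05 -2.02008593e-02  5.87178608e+01]
 [-1.99468956e-02  1.56144262e-01  9.87532830e-01  9.05364428e+02]
 [ 0.00000000e+00  0.00000000e+00  0.00000000e+00  1.00000000e+00]] ['image', 'camera_matrix', 'world_from_camera']
```

View pics/scene0.png

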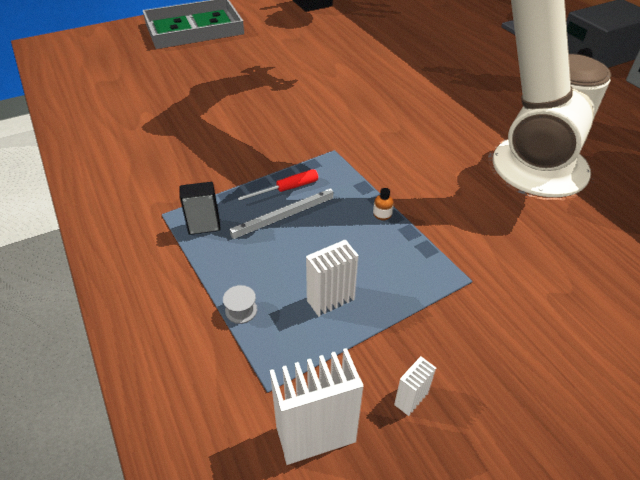

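View pics/top0.png

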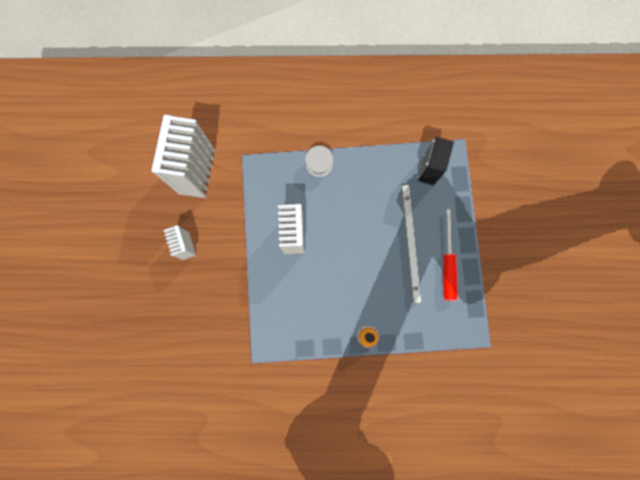

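```bash
cat > h.py <<'E'
import numpy as np, cv2
def ray(d,u,v):
    K=d["camera_matrix"];T=d["world_from_camera"]
    p=np.array([(u-K[0,2])/K[0,0],-(v-K[1,2])/K[1,1],-1.0]); return T[:3,3],T[:3,:3]@p
def onz(d,u,v,z):
    o,r=ray(d,u,v); return o+r*(z-o[2])/r[2]
def proj(d,P):
    P=np.atleast_2d(P);T=d["world_from_camera"];c=(P-T[:3,3])@T[:3,:3];K=d["camera_matrix"]
    return np.c_[K[0,2]+K[0,0]*c[:,0]/-c[:,2],K[1,2]-K[1,1]*c[:,1]/-c[:,2]]
def crop(d,x0,y0,w,h,s,fn):
    im=d["image"][y0:y0+h,x0:x0+w,::-1]; cv2.imwrite(fn,cv2.resize(im,None,fx=s,fy=s,interpolation=cv2.INTER_CUBIC))
E
python3 - <<'E'
from bench import arm
from h import *
import pickle
D={n:arm.get_image(n) for n in ["top","scene"]}
pickle.dump(D,open("d0.pkl","wb"))
d=D["top"]
for uv in [(243,155.5),(465,140),(489.5,347),(252,362)]: print(onz(d,*uv,5).round(1))
crop(d,235,130,265,200,3,"pics/topc.png")
crop(D["scene"],160,140,320,240,2.5,"pics/scc.png")
E
```

```text
[733.2 213.3   5. ]
[ 763.2 -221.6    5. ]
[ 367.7 -247.7    5. ]
[338.8 186.6   5. ]
```

View pics/topc.png

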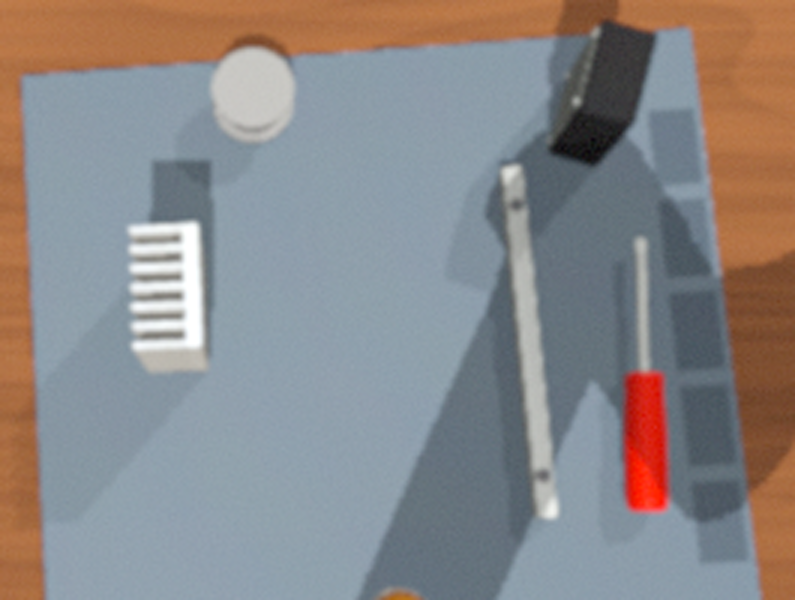

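View pics/scc.png

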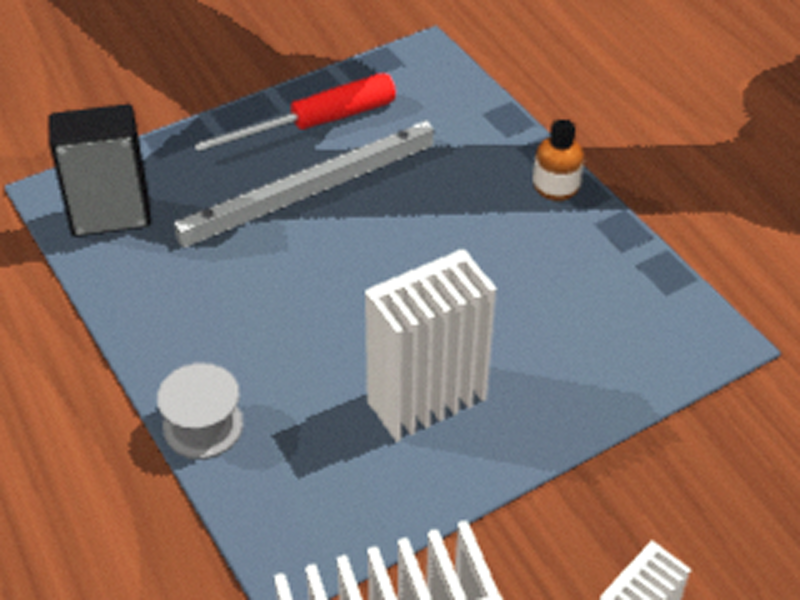

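```bash
cat >> h.py <<'E'
YAW=np.radians(3.85); C=np.array([550.7,-17.3])
R2=np.array([[np.cos(YAW),-np.sin(YAW)],[np.sin(YAW),np.cos(YAW)]])
def tomat(p): return R2.T@(np.asarray(p)[:2]-C)
def towld(m): return R2@np.asarray(m)+C
E
python3 - <<'E'
from h import *
import pickle
D=pickle.load(open("d0.pkl","rb"))
d=D["top"];s=D["scene"]
for n,(a,b),z in [("backtopfar",(200,221),115),("backtopnear",(206,349),115),("fintipfar",(129,226),115),("fintipnear",(133,349),115),("heelnear",(208,371),5),("barfar",(502,168),23),("barnear",(538,518),23)]:
    p=onz(d,235+a/3,130+b/3,z); print(n,p.round(1),tomat(p).round(1))
for n,(a,b),z in [("backL",(462,251),115),("finL",(494,290),115),("backR",(366,293),115),("finR",(400,331),115),("finRbot",(398,439),5),("finLbot",(489,403),5),("barL",(432,125),23),("barR",(188,245),5)]:
    p=onz(s,160+a/2.5,140+b/2.5,z); print(n,p.round(1),tomat(p).round(1))
for n,(a,b),z in [("spool",(253,90),39)]: 
    p=onz(d,235+a/3,130+b/3,z); print(n,p,tomat(p))
p=onz(d,369,338,60); print("flask",p,tomat(p))
E
```

```text
backtopfar [610.8  92.6 115. ] [ 67.4 105.6]
backtopnear [537.9  88.8 115. ] [ -5.6 106.7]
fintipfar [608.  132.7 115. ] [ 67.2 145.8]
fintipnear [537.9 129.5 115. ] [ -2.9 147.3]
heelnear [539.1  91.6   5. ] [ -4.3 109.5]
barfar [666.  -93.9  23. ] [109.9 -84.2]
barnear [ 447.2 -110.    23. ] [-109.5  -85.5]
backL [543.1  94.7 115. ] [-1.000e-01  1.123e+02]
finL [542.  132.2 115. ] [  1.4 149.7]
backR [612.2  98.7 115. ] [ 69.1 111.7]
finR [607.9 134.9 115. ] [ 67.3 148. ]
finRbot [607.5 133.1   5. ] [ 66.8 146.3]
finLbot [540.2 135.    5. ] [ -0.2 152.7]
barL [ 449. -112.   23.] [-107.8  -87.7]
barR [664.4 -93.8   5. ] [108.3 -84. ]
spool [712.38461742  63.1577392   39.        ] [166.72204063  69.41991411]
flask [385.68590003 -23.03002328  60.        ] [-165.02644521    5.36271715]
```

step_arm --pt "0.5 0.975 0 0 0 0.862" --pt "0.5 0.975 0 0 0 0.862" --pt "0.5 0.975 0 0 0 0.862" --pt "0.5 0.975 0 0 0 0.862" --pt "0.5 0.975 0 0 0 0.862" --pt "0.5 0.975 0 0 0 0.862" --pt "0.5 0.975 0 0 0 0.862" --pt "0.5 0.975 0 0 0 0.862" --pt "0.5 0.975 0 0 0 0.862" --pt "0.5 0.975 0 0 0 0.862" --pt "0.5 0.975 0 0 0 0.862" --pt "0.5 0.975 0 0 0 0.862" --jaw -0.3

```text
clock: 1.2
position: [376.5, -207.1, 231.6]
ee_rot: [0.733, -0.68, 0.0, -0.001]
contact_force: [0.5, -0.7, -0.1]
gripper_width: 29.9
```

step_arm --pt "0.491 0.985 0 0 0 0" --pt "0.491 0.985 0 0 0 0" --pt "0.491 0.985 0 0 0 0" --pt "0.491 0.985 0 0 0 0" --pt "0.491 0.985 0 0 0 0" --pt "0.491 0.985 0 0 0 0" --pt "0.491 0.985 0 0 0 0" --pt "0.491 0.985 0 0 0 0" --pt "0.491 0.985 0 0 0 0" --pt "0.491 0.985 0 0 0 0" --pt "0.491 0.985 0 0 0 0" --pt "0.491 0.985 0 0 0 0"

```text
clock: 2.2
position: [573.3, 187.4, 229.7]
ee_rot: [0.731, -0.682, 0.0, 0.0]
contact_force: [-0.7, -0.1, 0.3]
gripper_width: 30.0
```

Run:
```python
from bench import arm
from h import *
from scipy.spatial.transform import Rotation as R
s=arm.read_state();print(s["position"],tomat(s["position"]),s["joints"].round(2))
M=R.from_quat(s["ee_rot"]).as_matrix();print(M.round(3),np.degrees(np.arctan2(M[1,1],M[0,1])))
d=arm.get_image("scene");crop(d,160,60,400,300,2,"pics/s1.png")
```

```text
[573.33039055 187.39061298 229.74632005] [ 36.32319314 202.70916915] [ 0.58  0.35 -0.05  0.   -1.17 -0.52]
[[ 0.069 -0.998 -0.   ]
 [-0.998 -0.069 -0.   ]
 [ 0.     0.    -1.   ]] -176.04200562717196
```

View pics/s1.png

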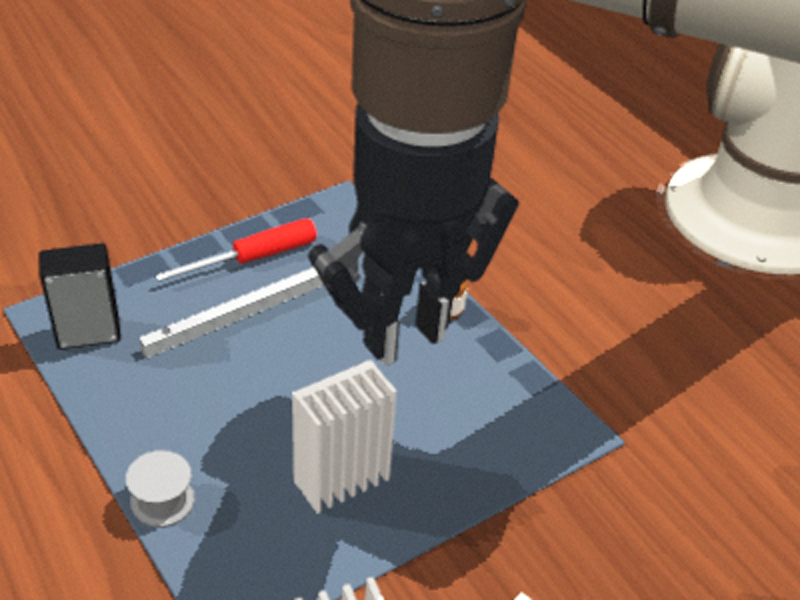

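step_arm --pt "0 0 -0.33 0 0 0" --pt "0 0 -0.33 0 0 0" --pt "0 0 -0.33 0 0 0" --pt "0 0 -0.33 0 0 0" --pt "0.002 -0.03 -0.33 0 0 0" --pt "0.002 -0.06 -0.33 0 0 0" --pt "0.003 -0.08 -0.33 0 0 0" --pt "0.004 -0.09 -0.33 0 0 0" --pt "0.005 -0.1 -0.33 0 0 0" --pt "0.005 -0.11 -0.33 0 0 0" --pt "0.005 -0.12 -0.33 0 0 0" --pt "0.005 -0.12 -0.33 0 0 0"

```text
clock: 3.25
position: [574.2, 135.8, 100.3]
ee_rot: [0.73, -0.683, 0.001, -0.001]
contact_force: [1.1, 0.6, 1.1]
gripper_width: 30.2
```

Run:
```python
from bench import arm
from h import *
s=arm.read_state();print(s["position"],tomat(s["position"]),s["contact_force"])
d=arm.get_image("scene");crop(d,260,160,240,180,3,"pics/s2.png")
```

```text
[574.19009552 135.84275194 100.26445837] [ 33.71979638 151.219914  ] [1.14124338 0.62465149 1.12116145]
```

View pics/s2.png

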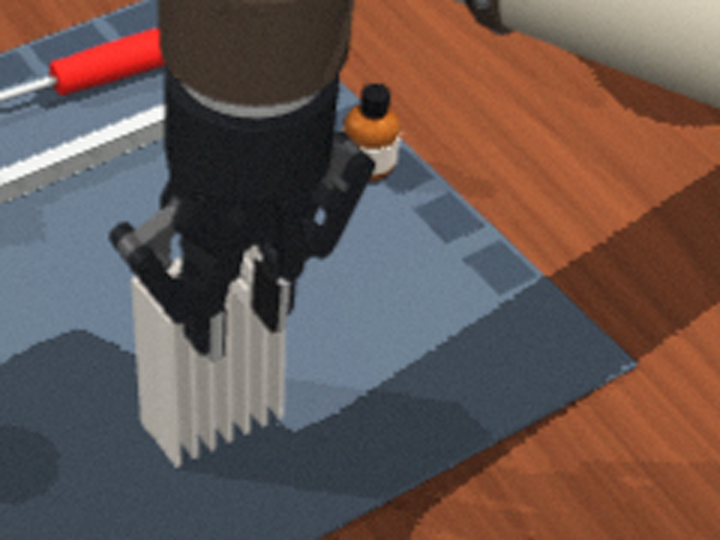

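step_arm --pt "0.001 -0.012 0 0 0 0" --pt "0.002 -0.024 0 0 0 0" --pt "0.003 -0.036 0 0 0 0" --pt "0.003 -0.048 0 0 0 0" --pt "0.004 -0.06 0 0 0 0" --pt "0.004 -0.06 0 0 0 0"

```text
clock: 3.8
position: [574.4, 110.8, 98.9]
ee_rot: [0.73, -0.684, -0.0, 0.001]
contact_force: [-0.7, 0.9, 0.5]
gripper_width: 29.7
```

Run:
```python
from bench import arm
from h import *
s=arm.read_state();print(s["position"],tomat(s["position"]),s["contact_force"])
d=arm.get_image("scene");crop(d,260,160,240,180,3,"pics/s3.png")
```

```text
[574.43633983 110.80049136  98.90057264] [ 32.28403189 126.21763347] [-0.70379361  0.87414869  0.47118255]
```

View pics/s3.png

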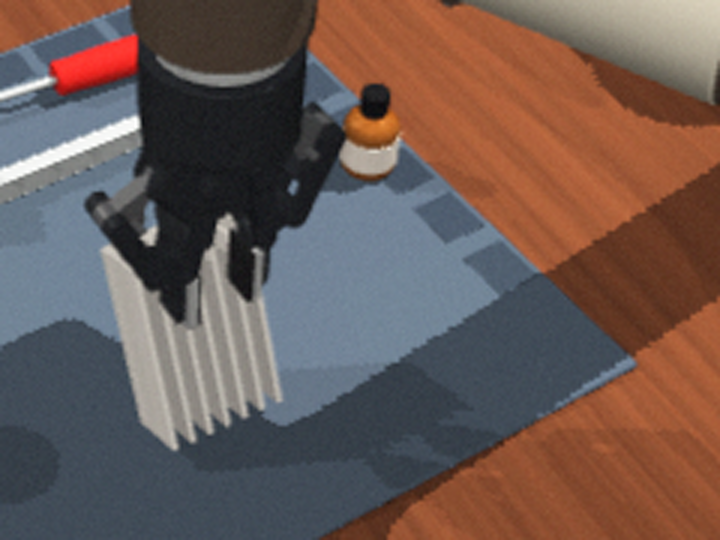

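step_arm --pt "0.001 -0.012 0 0 0 0" --pt "0.002 -0.024 0 0 0 0" --pt "0.003 -0.036 0 0 0 0" --pt "0.003 -0.045 0 0 0 0" --pt "0.003 -0.045 0 0 0 0" --pt "0.003 -0.045 0 0 0 0"

```text
clock: 4.35
position: [576.2, 93.7, 99.3]
ee_rot: [0.73, -0.683, -0.0, 0.0]
contact_force: [1.0, -0.2, -0.4]
gripper_width: 30.0
```

Run:
```python
from bench import arm
from h import *
s=arm.read_state();print(s["position"],tomat(s["position"]),s["contact_force"])
d=arm.get_image("scene");crop(d,200,130,280,210,2.8,"pics/s4.png")
```

```text
[576.19785064  93.73825885  99.31208178] [ 32.89593028 109.07563012] [ 1.04374587 -0.15853399 -0.43433537]
```

View pics/s4.png

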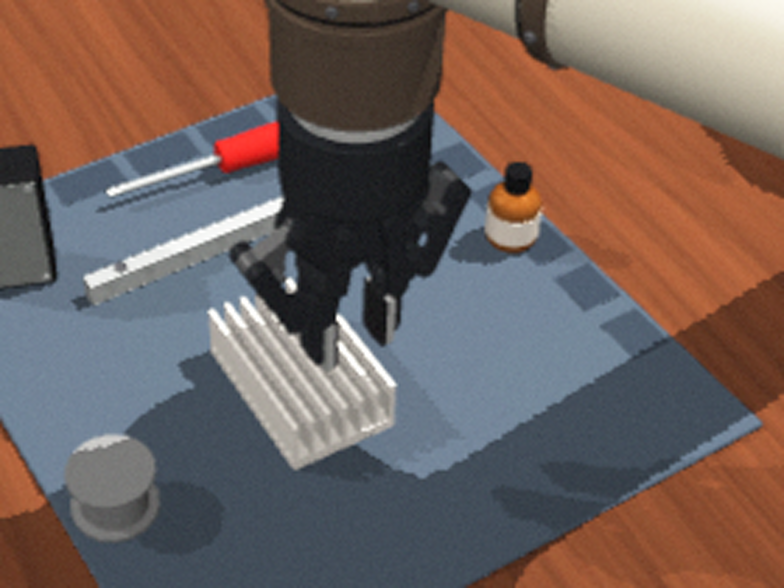

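step_arm --pt "-0.01 0.15 0 0 0 0" --pt "-0.01 0.15 0 0 0 0" --pt "-0.01 0.15 0 0 0 0"

```text
clock: 4.65
position: [572.6, 157.3, 99.5]
ee_rot: [0.732, -0.682, 0.0, -0.001]
contact_force: [-0.2, -1.0, 0.4]
gripper_width: 29.9
```

Run:
```python
from bench import arm
from h import *
s=arm.read_state();print(s["position"],tomat(s["position"]),s["contact_force"])
d=arm.get_image("scene");crop(d,200,130,280,210,2.8,"pics/s5.png")
d=arm.get_image("top");crop(d,250,150,200,150,4,"pics/t5.png")
```

```text
[572.6213461  157.25667437  99.5139258 ] [ 33.59241694 172.69084373] [-0.19820872 -1.01942515  0.44330092]
```

View pics/s5.png

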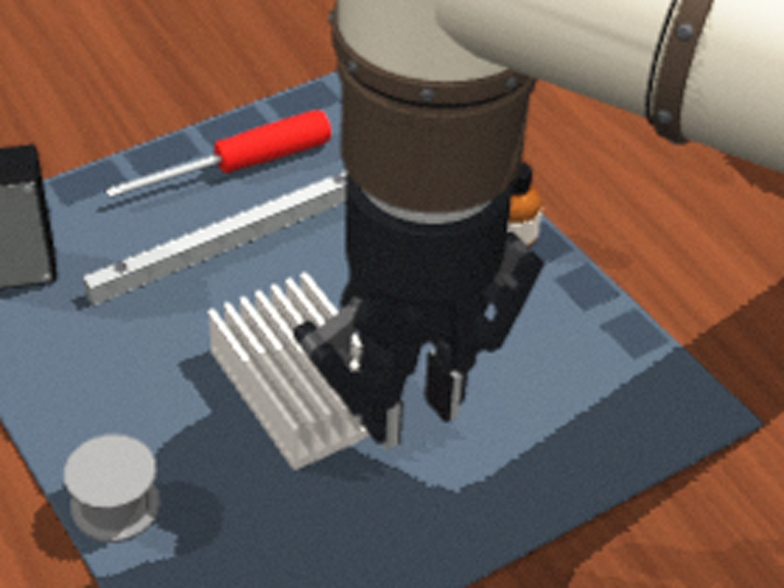

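View pics/t5.png

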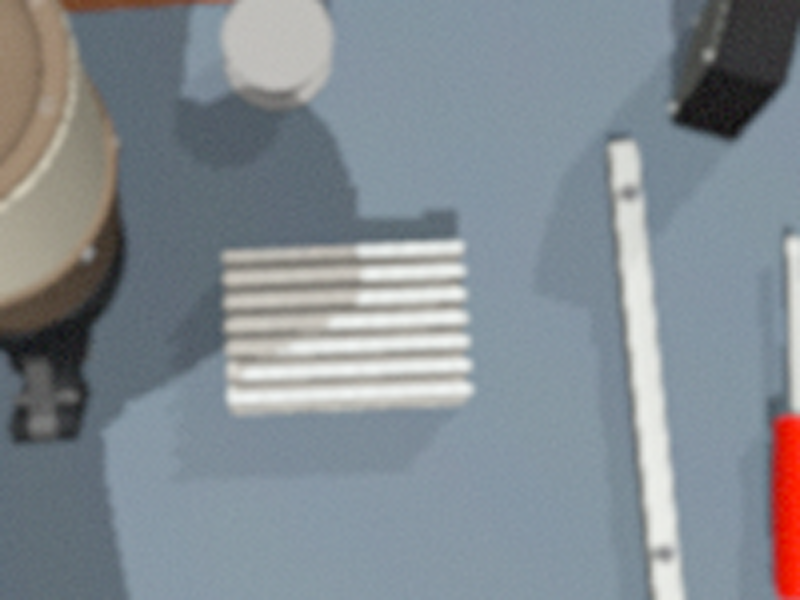

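Run:
```python
from bench import arm
from h import *
d=arm.get_image("top")
P={}
for n,(a,b) in dict(tf=(222,250),lf=(463,240),tn=(228,404),ln=(473,391)).items():
    p=onz(d,250+a/4,150+b/4,43); P[n]=tomat(p); print(n,p.round(1),P[n].round(1))
for a,b in [("tf","lf"),("tn","ln")]:
    v=P[b]-P[a]; print(np.degrees(np.arctan2(v[0],-v[1])),np.linalg.norm(v))
for n in "lt":
    v=P[n+"f"]-P[n+"n"]; print(np.degrees(np.arctan2(v[1],v[0])),np.linalg.norm(v))
```

```text
tf [610.7  88.5  43. ] [ 67.  101.6]
lf [615.3 -22.3  43. ] [64.1 -9.3]
tn [539.3  85.4  43. ] [ -4.5 103.3]
ln [545.3 -25.8  43. ] [-5.9 -8.1]
-1.4833403038564252 110.87687496546657
-0.7530830428152877 111.36281378587789
-0.9658479497242555 70.08980509948609
-1.3582263762042563 71.50644124301294
```

step_arm --pt "-0.004 0 -0.21 0 0 0" --pt "-0.004 0 -0.21 0 0 0" --pt "-0.004 0 -0.21 0 0 0" --pt "0 -0.05 -0.21 0 0 0" --pt "0.002 -0.09 -0.21 0 0 0" --pt "0.003 -0.11 -0.21 0 0 0" --pt "0.004 -0.12 -0.21 0 0 0" --pt "0.005 -0.13 -0.21 0 0 0" --pt "0.006 -0.14 -0.21 0 0 0" --pt "0.006 -0.15 -0.21 0 0 0" --pt "0.007 -0.16 -0.21 0 0 0" --pt "0.007 -0.16 -0.21 0 0 0"

```text
clock: 5.8
position: [575.8, 90.3, 16.0]
ee_rot: [0.731, -0.683, 0.001, -0.001]
contact_force: [0.4, 1.5, 0.9]
gripper_width: 29.9
```

```bash
cat > look.py <<'E'
import sys
from bench import arm
from h import *
n=sys.argv[1]
s=arm.read_state();print(s["position"],tomat(s["position"]),s["contact_force"])
d=arm.get_image("scene");crop(d,200,130,280,210,2.8,f"pics/s{n}.png")
d=arm.get_image("top");crop(d,250,150,200,150,4,f"pics/t{n}.png")
E
python3 look.py 6
```

```text
[575.84650334  90.26698076  15.97221167] [ 32.31229822 105.63577692] [0.4453544  1.466719   0.88907667]
```

View pics/s6.png

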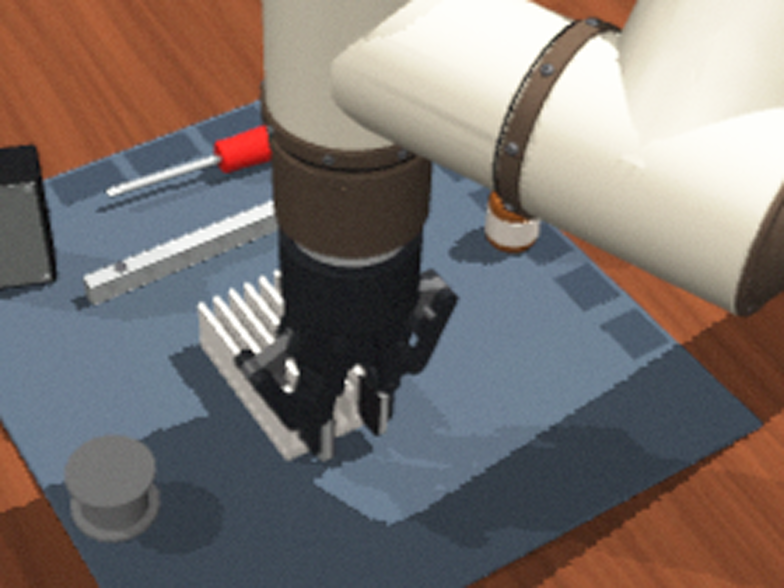

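View pics/t6.png

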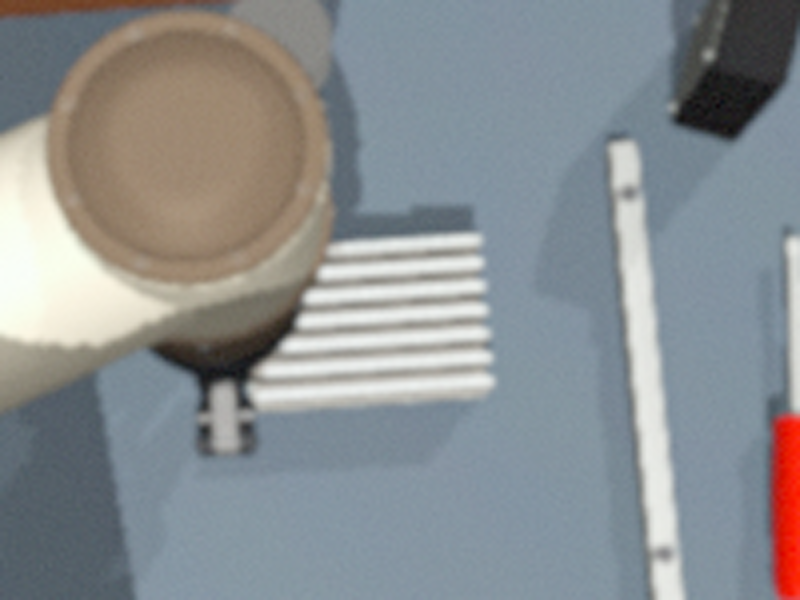

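step_arm --pt "0.001 -0.012 0 0 0 0" --pt "0.002 -0.025 0 0 0 0" --pt "0.003 -0.037 0 0 0 0" --pt "0.003 -0.05 0 0 0 0" --pt "0.004 -0.062 0 0 0 0" --pt "0.005 -0.075 0 0 0 0" --pt "0.006 -0.087 0 0 0 0" --pt "0.007 -0.1 0 0 0 0" --pt "0.007 -0.112 0 0 0 0" --pt "0.008 -0.125 0 0 0 0" --pt "0.008 -0.125 0 0 0 0"

```text
clock: 6.82
position: [577.5, 38.5, 14.9]
ee_rot: [0.73, -0.683, -0.0, 0.001]
contact_force: [0.4, 0.1, 1.5]
gripper_width: 29.9
```

```bash
python3 look.py 7
```

```text
[577.53703833  38.50025203  14.94801892] [30.52316072 53.87236224] [0.42347627 0.1024646  1.54599977]
```

View pics/t7.png

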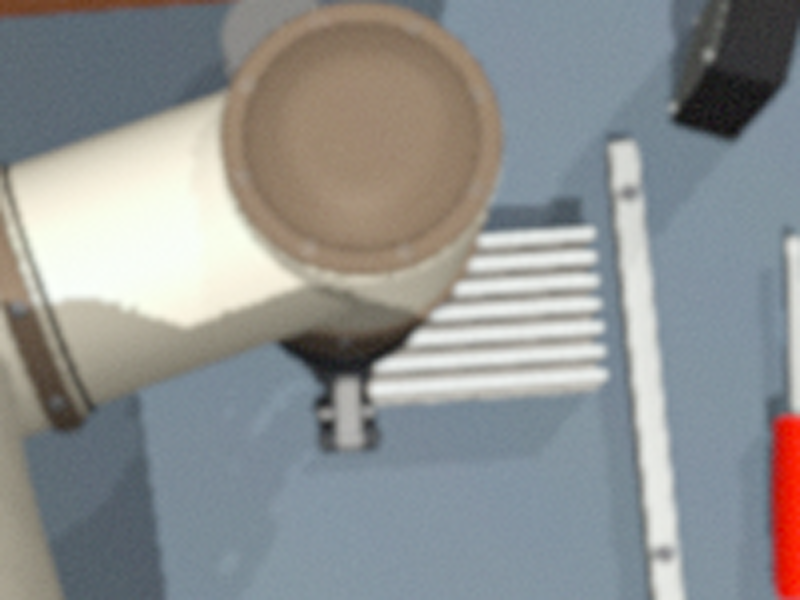

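View pics/s7.png

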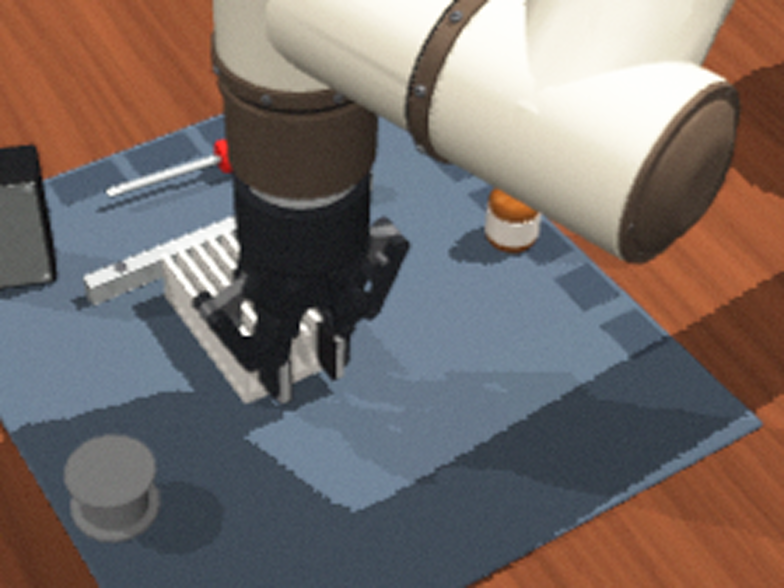

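Run:
```python
from bench import arm
from h import *
d=arm.get_image("top")
for n,(a,b),z in [("lf",(597,227),43),("ln",(608,376),43),("bf",(608,140),23),("bn",(651,598),23)]:
    p=onz(d,250+a/4,150+b/4,z); print(n,tomat(p).round(1))
```

```text
lf [ 66.  -71.1]
ln [ -3.2 -69.7]
bf [111.8 -83.7]
bn [-103.6  -83.2]
```

step_arm --pt "0.001 -0.01 0 0 0 0" --pt "0.001 -0.018 0 0 0 0" --pt "0.002 -0.024 0 0 0 0" --pt "0.002 -0.028 0 0 0 0" --pt "0.002 -0.03 0 0 0 0" --pt "0.002 -0.03 0 0 0 0"

```text
clock: 7.47
position: [578.9, 27.7, 15.3]
ee_rot: [0.73, -0.683, -0.0, 0.0]
contact_force: [-0.6, 0.3, -0.5]
gripper_width: 29.8
```

step_arm --pt "0 -0.003 0 0 0 0" --pt "0 -0.005 0 0 0 0" --pt "0 -0.005 0 0 0 0"

```text
clock: 7.72
position: [579.1, 26.0, 15.3]
ee_rot: [0.73, -0.683, 0.0, -0.0]
contact_force: [0.1, 1.7, -1.7]
gripper_width: 29.8
```

step_arm --pt "0 -0.002 0 0 0 0" --pt "0 -0.004 0 0 0 0" --pt "0 -0.004 0 0 0 0"

```text
clock: 7.97
position: [579.1, 24.4, 15.4]
ee_rot: [0.73, -0.683, 0.0, -0.0]
contact_force: [0.0, 1.1, -0.5]
gripper_width: 29.8
```

```bash
python3 look.py 8
```

```text
[579.07688545  24.39141482  15.35363273] [31.11220026 39.69197264] [ 0.0136429   1.13134831 -0.48607057]
```

View pics/t8.png

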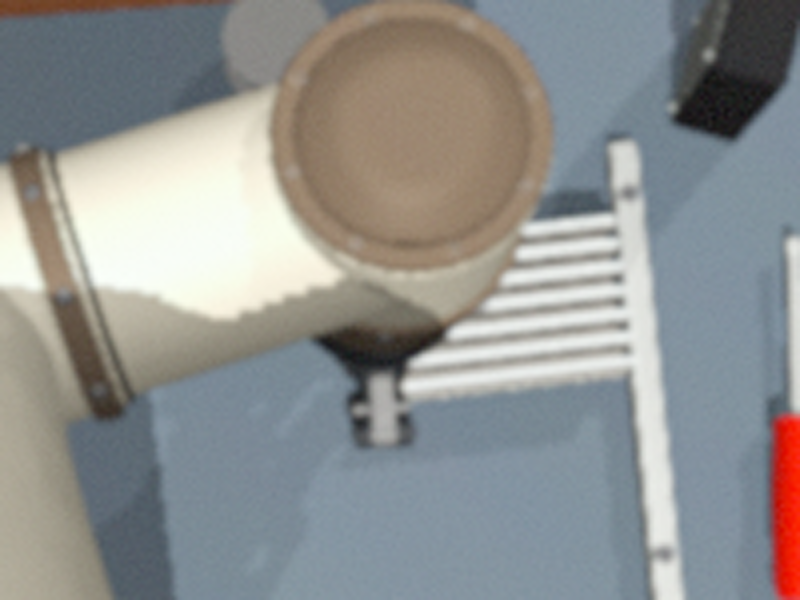

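Run:
```python
from bench import arm
from h import *
d=arm.get_image("top")
crop(d,340,190,80,70,10,"pics/z8.png")
```

```text
(no output)
```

View pics/z8.png

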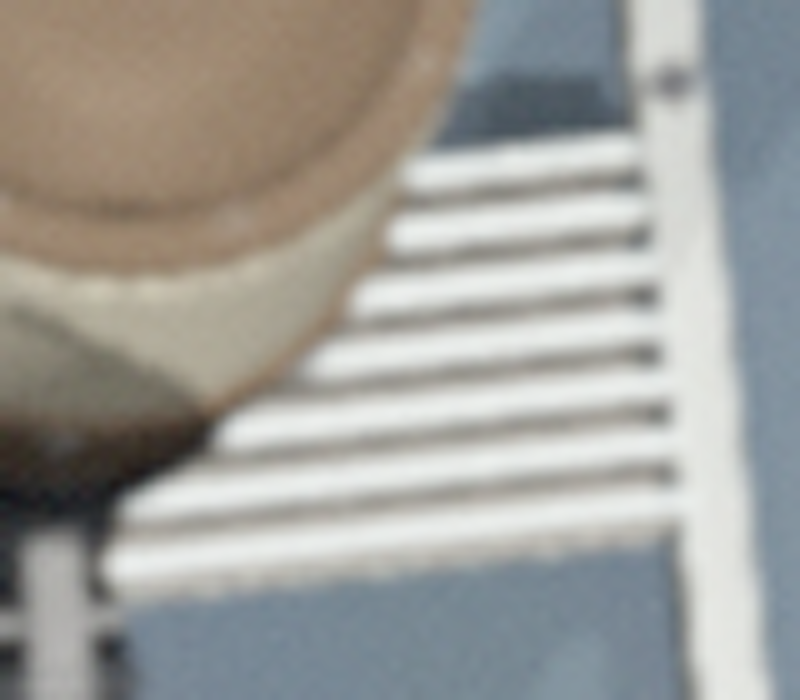

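View pics/s8.png

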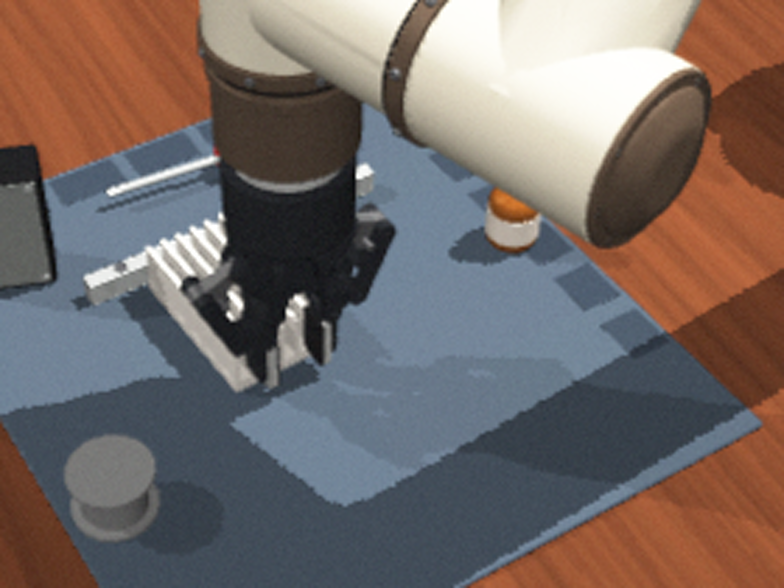

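Run:
```python
from bench import arm
from h import *
d=arm.get_image("top")
def m(a,b,z=43): return tomat(onz(d,340+a/10-.45,190+b/10-.45,z))
for p,q in [((120,545),(685,487)),((110,590),(680,525)),((405,158),(630,133)),((350,320),(655,282))]:
    A,B=m(*p),m(*q); v=B-A; print(A.round(1),B.round(1),np.degrees(np.arctan2(v[0],-v[1])))
A,B=m(628,60,23),m(700,690,23);print("bar",A,B)
```

```text
[ 2.8 21.6] [  6.6 -81.6] 2.0917983305965793
[-5.3 24. ] [ -0.3 -80. ] 2.743209143816566
[ 71.1 -36.2] [ 72.9 -77.8] 2.5639226493466336
[ 41.5 -23.6] [ 44.8 -79.7] 3.3423978539021038
bar [ 91.37833739 -82.47513763] [-28.52249834 -84.55338061]
```

step_arm --pt "-0.005 0.08 0 0 0 0" --pt "-0.01 0.16 0.0 0 0 0" --pt "-0.015 0.24 0.1 0 0 0" --pt "-0.02 0.3 0.1 0 0 0" --pt "-0.02 0.3 0.1 0 0 0"

```text
clock: 8.58
position: [573.6, 149.5, 58.7]
ee_rot: [0.732, -0.681, 0.002, -0.004]
contact_force: [0.2, 0.1, 0.2]
gripper_width: 29.6
```

```bash
python3 look.py 9
python3 - <<'E'
from bench import arm
from h import *
d=arm.get_image("top")
crop(d,300,190,110,80,7,"pics/z9.png")
d=arm.get_image("scene")
crop(d,230,170,110,110,6,"pics/zs9.png")
E
```

```text
[573.63791312 149.49370021  58.68405842] [ 34.08544787 164.87713163] [0.17574751 0.09170299 0.16167831]
```

View pics/z9.png

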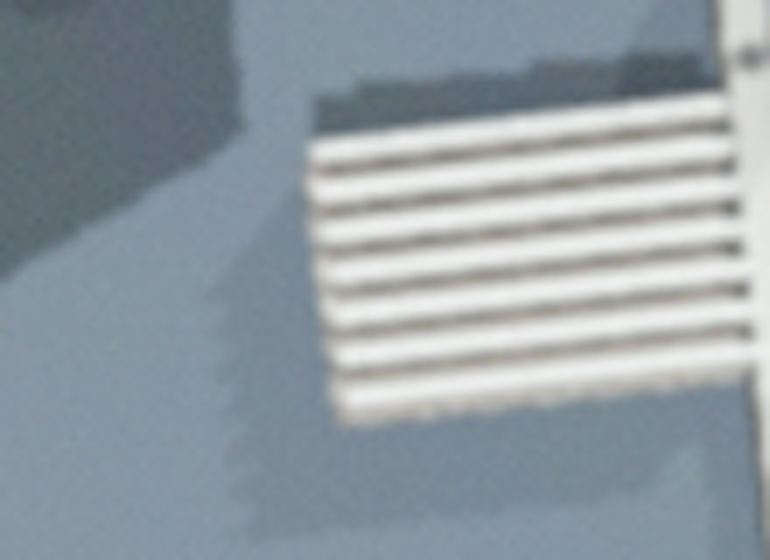

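View pics/zs9.png

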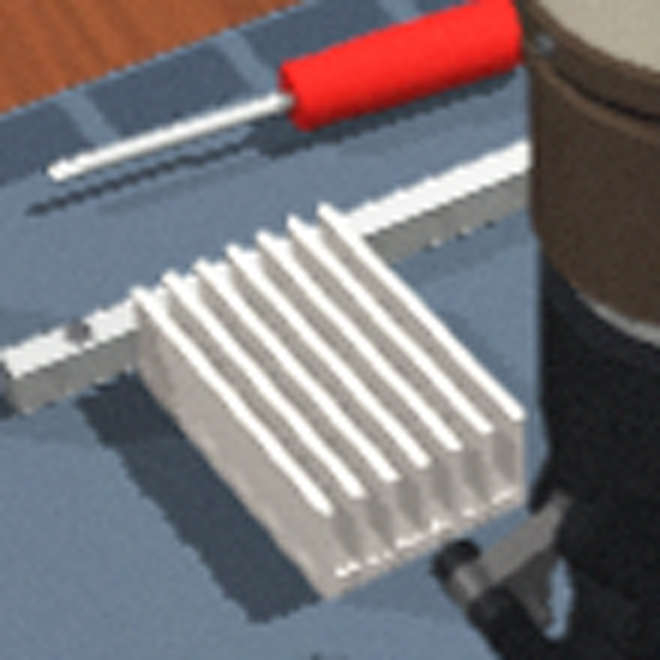

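```bash
cat > meas.py <<'E'
from h import *
def rep(P):
    for a,b in [("tf","lf"),("tn","ln")]:
        v=P[b]-P[a]; print(a,b,"%.2f %.1f"%(np.degrees(np.arctan2(v[0],-v[1])),np.linalg.norm(v)))
    for n in "lt":
        v=P[n+"f"]-P[n+"n"]; print(n,"%.2f %.1f"%(np.degrees(np.arctan2(v[1],v[0])),np.linalg.norm(v)))
E
python3 - <<'E'
from bench import arm
from meas import *
d=arm.get_image("top")
P={n:tomat(onz(d,300+a/7-.43,190+b/7-.43,43)) for n,(a,b) in dict(tf=(309,143),lf=(722,93),tn=(338,410),ln=(760,358)).items()}
print({k:v.round(1) for k,v in P.items()}); rep(P)
d=arm.get_image("scene")
P={n:tomat(onz(d,230+a/6-.42,170+b/6-.42,43)) for n,(a,b) in dict(tf=(330,513),lf=(135,291),tn=(522,414),ln=(325,206)).items()}
print({k:v.round(1) for k,v in P.items()}); rep(P)
a,b=[tomat(onz(d,230+a/6-.42,170+b/6-.42,23)) for a,b in [(5,372),(525,168)]];print("bar",a,b)
E
```

```text
{'tf': array([66.9, 31.1]), 'lf': array([ 72.9, -78.1]), 'tn': array([-4.2, 28.8]), 'ln': array([  2.1, -81.3])}
tf lf 3.14 109.3
tn ln 3.27 110.3
l 2.61 70.9
t 1.81 71.1
{'tf': array([66.1, 31.9]), 'lf': array([ 72.7, -78.4]), 'tn': array([-0.8, 26.6]), 'ln': array([  5. , -82.2])}
tf lf 3.44 110.5
tn ln 3.00 109.0
l 3.21 67.9
t 4.47 67.1
bar [114.64683462 -86.50709739] [-69.44571216 -84.48135353]
```

step_arm --pt "0.045 0.003 0 0 0 0" --pt "0.045 0.003 0 0 0 0" --pt "0.045 0.003 -0.05 0 0 0" --pt "0.045 0.003 -0.075 0 0 0" --pt "0.045 0.003 -0.1 0 0 0" --pt "0.045 0.003 -0.1 0 0 0" --jaw -1

```text
clock: 9.38
position: [587.0, 144.3, 12.5]
ee_rot: [0.73, -0.683, -0.001, 0.003]
contact_force: [-0.8, 0.0, -0.4]
gripper_width: 0.3
```

```bash
python3 look.py 10
```

```text
[587.02108072 144.25421673  12.52245939] [ 47.08660992 158.75086461] [-0.76742766  0.03549626 -0.44558535]
```

View pics/s10.png

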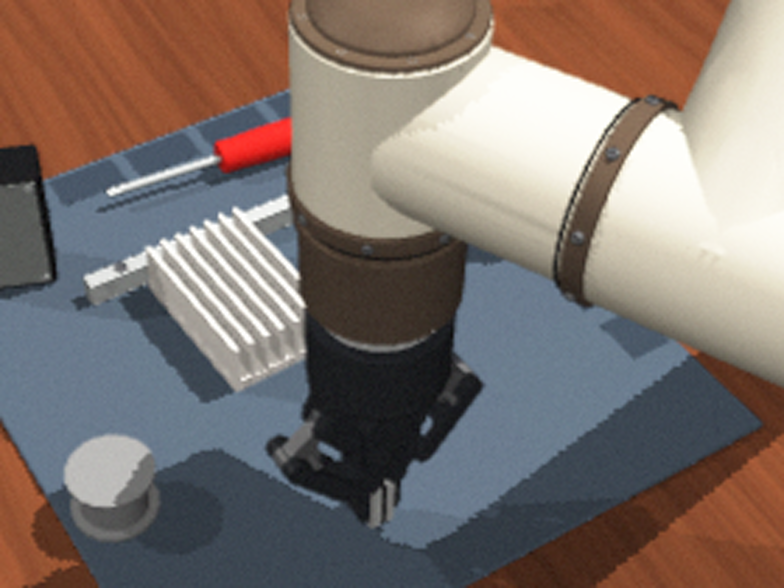

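step_arm --pt "0.015 -0.09 -0.006 0 0 0" --pt "0.022 -0.18 -0.006 0 0 0" --pt "0.029 -0.24 -0.006 0 0 0" --pt "0.029 -0.265 -0.006 0 0 0" --pt "0.029 -0.275 -0.006 0 0 0" --pt "0.029 -0.28 -0.006 0 0 0" --pt "0.029 -0.284 -0.006 0 0 0" --pt "0.03 -0.288 -0.006 0 0 0" --pt "0.03 -0.292 -0.006 0 0 0" --pt "0.03 -0.296 -0.006 0 0 0" --pt "0.03 -0.296 -0.006 0 0 0"

```text
clock: 10.4
position: [601.2, 27.8, 13.0]
ee_rot: [0.731, -0.683, 0.0, -0.0]
contact_force: [0.3, 0.8, -0.7]
gripper_width: 0.2
```

```bash
python3 look.py 11;  python3 - <<'E'
from bench import arm
from h import *
d=arm.get_image("top")
crop(d,300,190,110,80,7,"pics/z11.png")
E
```

```text
[601.21010204  27.84382881  12.98071693] [53.42727882 41.65046897] [ 0.28051598  0.83258162 -0.66878418]
```

View pics/z11.png

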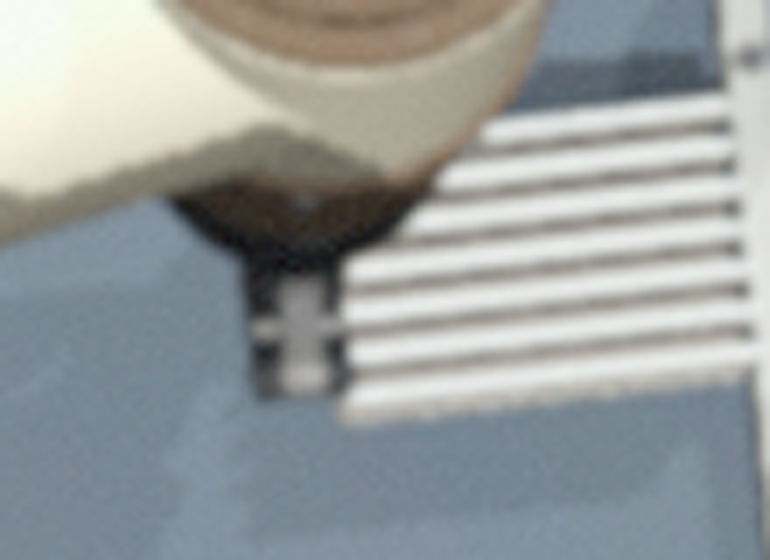

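View pics/s11.png

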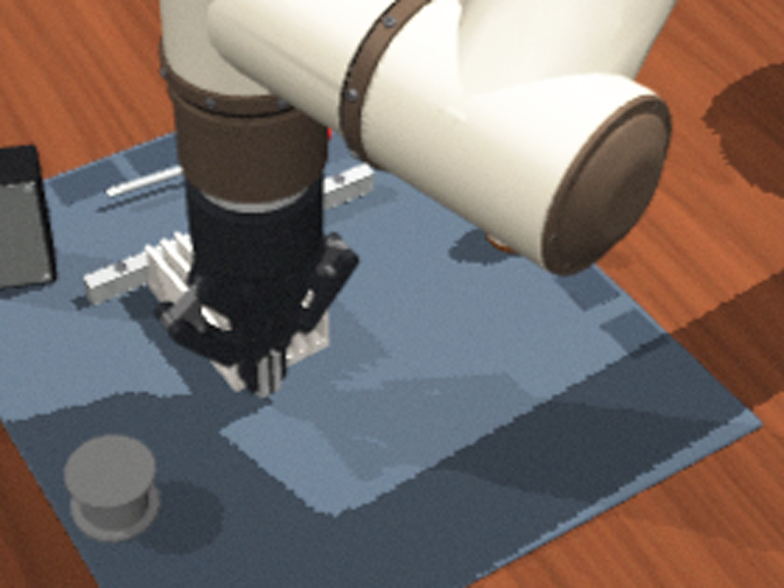

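step_arm --pt "0 -0.003 -0.004 0 0 0" --pt "0 -0.006 -0.004 0 0 0" --pt "0 -0.009 -0.004 0 0 0" --pt "0.001 -0.012 -0.004 0 0 0" --pt "0.001 -0.012 -0.004 0 0 0"

```text
clock: 10.97
position: [604.7, 24.6, 12.1]
ee_rot: [0.731, -0.683, 0.002, -0.004]
contact_force: [3.5, 8.3, -0.6]
gripper_width: -0.2
```

```bash
cat > look2.py <<'E'
import sys
from bench import arm
from h import *
s=arm.read_state();print(s["position"],tomat(s["position"]),s["contact_force"])
d=arm.get_image("top"); n=sys.argv[1]
crop(d,300,190,110,80,7,f"pics/z{n}.png")
E
python3 look2.py 12
```

```text
[604.73538799  24.56229035  12.13568568] [56.72427144 38.13963212] [ 3.48796526  8.30380849 -0.58453667]
```

View pics/z12.png

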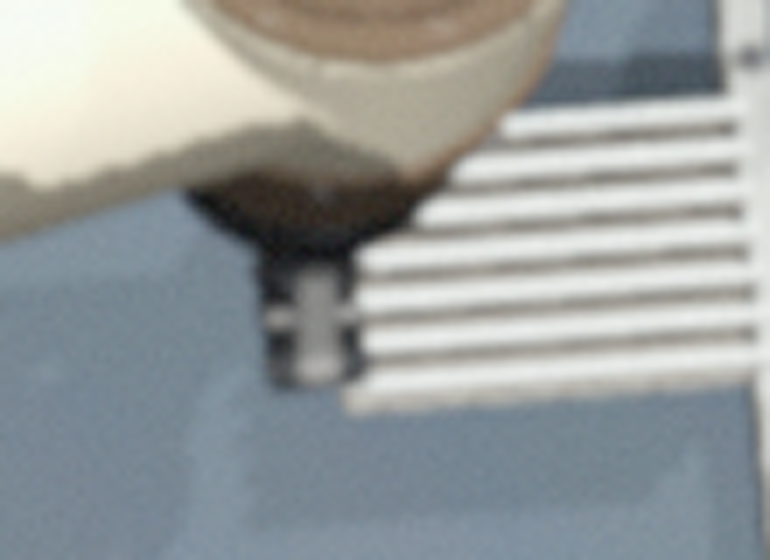

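step_arm --pt "-0.005 0.08 0 0 0 0" --pt "-0.01 0.16 0.0 0 0 0" --pt "-0.015 0.24 0 0 0 0" --pt "-0.02 0.3 0 0 0 0" --pt "-0.02 0.3 0 0 0 0"

```text
clock: 11.43
position: [593.4, 145.9, 11.2]
ee_rot: [0.732, -0.681, 0.0, -0.0]
contact_force: [0.6, -0.5, 0.9]
gripper_width: -0.1
```

```bash
python3 look2.py 13
python3 - <<'E'
from bench import arm
from h import *
d=arm.get_image("scene")
crop(d,230,170,110,110,6,"pics/zs13.png")
E
```

```text
[593.37982432 145.85903806  11.17192259] [ 53.53875857 159.92510884] [ 0.57990289 -0.48889013  0.86257209]
```

View pics/z13.png

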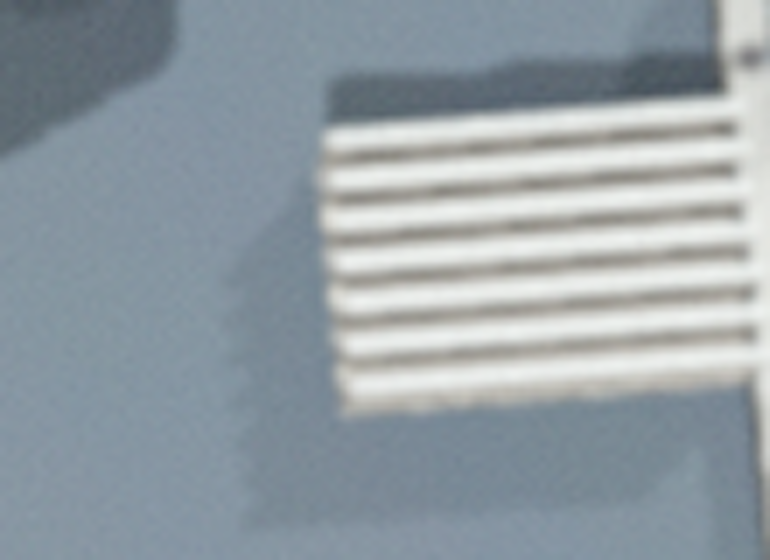

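View pics/zs13.png

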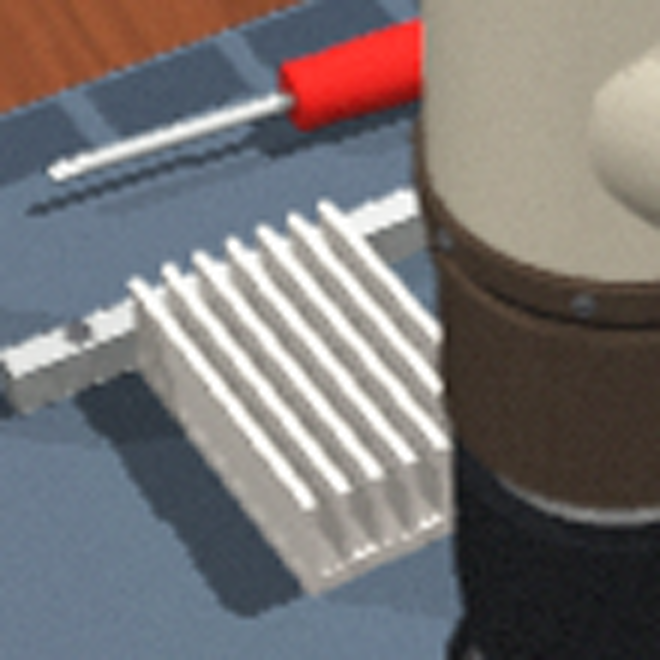

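Run:
```python
from bench import arm
from meas import *
d=arm.get_image("top")
P={n:tomat(onz(d,300+a/7-.43,190+b/7-.43,43)) for n,(a,b) in dict(tf=(322,131),lf=(736,97),tn=(343,398),ln=(762,358)).items()}
print({k:v.round(1) for k,v in P.items()}); rep(P)
d=arm.get_image("scene")
P={n:tomat(onz(d,230+a/6-.42,170+b/6-.42,43)) for n,(a,b) in dict(tf=(310,505),lf=(133,284),ln=(325,206)).items()}
print({k:v.round(1) for k,v in P.items()})
v=P['lf']-P['tf'];print(np.degrees(np.arctan2(v[0],-v[1])));v=P['lf']-P['ln'];print(np.degrees(np.arctan2(v[1],v[0])))
# fin line direction in top: fit white/dark rows via LSD
d=arm.get_image("top");g=cv2.cvtColor(d["image"],cv2.COLOR_RGB2GRAY)
for l in cv2.createLineSegmentDetector().detect(g)[0][:,0]:
    if np.hypot(l[2]-l[0],l[3]-l[1])>35 and 330<min(l[0],l[2]) and max(l[0],l[2])<420 and 195<min(l[1],l[3])<260:
        a,b=tomat(onz(d,l[0],l[1],43)),tomat(onz(d,l[2],l[3],43)); v=b-a
        if v[1]>0:v=-v
        print(l.round(1),np.degrees(np.arctan2(v[0],-v[1])).round(2))
```

```text
{'tf': array([69.9, 27.4]), 'lf': array([ 71.6, -81.6]), 'tn': array([-1.1, 27.3]), 'ln': array([  2.1, -81.8])}
tf lf 0.88 109.1
tn ln 1.68 109.2
l 0.15 69.5
t 0.10 71.0
{'tf': array([69.5, 26.2]), 'lf': array([ 71.9, -81.5]), 'ln': array([  5. , -82.2])}
1.272577234238337
0.6169045097659163
[401.9 203.  345.7 207.5] 0.81
[407.6 242.  413.4 301.7] -89.96
[404.4 209.1 346.9 213.6] 0.73
[403.2 215.  346.9 219.4] 0.68
[404.4 220.8 348.1 225.2] 0.65
[348.1 216.5 404.4 212.1] 0.68
[348.1 222.4 404.4 217.9] 0.74
[349.3 228.2 404.4 223.7] 0.84
[348.  210.8 403.2 206.4] 0.72
[349.4 234.1 405.6 229.6] 0.81
[405.6 226.7 348.2 231.1] 0.54
[405.7 232.5 349.4 236.9] 0.69
[350.6 239.9 405.7 235.6] 0.76
[406.8 238.4 349.5 242.9] 0.67
[349.1 247.8 407.1 243.1] 0.88
[348.1 200.5 399.5 196.8] 0.3
```

step_arm --pt "0.0 -0.09 0 0 0 0" --pt "0.002 -0.18 0 0 0 0" --pt "0.004 -0.25 0 0 0 0" --pt "0.006 -0.28 0 0 0 0" --pt "0.007 -0.29 0 0 0 0" --pt "0.008 -0.296 0 0 0 0" --pt "0.008 -0.298 0 0 0 0" --pt "0.008 -0.3 0 0 0 0" --pt "0.008 -0.302 0 0 0 0" --pt "0.008 -0.302 0 0 0 0"

```text
clock: 12.52
position: [596.5, 23.7, 11.2]
ee_rot: [0.731, -0.683, -0.0, -0.0]
contact_force: [-1.3, 5.8, -0.5]
gripper_width: -0.2
```

step_arm --pt "0 -0.002 0 0 0 0" --pt "0 -0.003 0 0 0 0" --pt "0 -0.003 0 0 0 0"

```text
clock: 12.77
position: [596.6, 23.7, 11.2]
ee_rot: [0.731, -0.682, -0.001, -0.001]
contact_force: [-3.4, 10.0, -0.0]
gripper_width: -0.1
```

```bash
cat > ang.py <<'E'
import sys
from bench import arm
from meas import *
s=arm.read_state();print(s["position"],tomat(s["position"]),s["contact_force"])
d=arm.get_image("top"); g=cv2.cvtColor(d["image"],cv2.COLOR_RGB2GRAY)
crop(d,300,190,110,80,7,f"pics/z{sys.argv[1]}.png")
A=[];E=[]
for l in cv2.createLineSegmentDetector().detect(g)[0][:,0]:
    if np.hypot(l[2]-l[0],l[3]-l[1])>25 and 330<min(l[0],l[2]) and max(l[0],l[2])<425 and 195<min(l[1],l[3])<260:
        a,b=tomat(onz(d,l[0],l[1],43)),tomat(onz(d,l[2],l[3],43)); v=b-a
        if v[1]>0:v=-v
        t=np.degrees(np.arctan2(v[0],-v[1]))
        if abs(t)<20: A.append(t);E.append([min(a[1],b[1]),max(a[1],b[1]),a[0]])
print(np.sort(A).round(2),"median",np.median(A));print(np.array(sorted(E,key=lambda e:e[2])).round(1).tolist())
E
python3 ang.py 14
```

```text
[596.55829957  23.66052255  11.20611512] [48.50508778 37.78894689] [-3.36636886  9.9652488  -0.03452269]
[-0.67 -0.59 -0.14 -0.09 -0.05 -0.04 -0.03  0.01  0.02  0.06  0.09  0.1
  0.11  0.12] median -0.012976098639573174
[[-76.6, 14.9, -2.2], [-79.3, 16.1, 6.5], [-77.8, 15.8, 11.9], [-78.3, 17.5, 17.5], [-78.7, 14.9, 22.9], [-79.2, 12.2, 28.3], [-77.5, 0.3, 33.7], [-78.0, -4.6, 39.2], [-78.6, -9.7, 44.6], [-78.9, -8.0, 50.0], [-79.5, -22.1, 55.4], [-80.0, -20.4, 60.9], [-78.3, -32.2, 66.3], [-78.8, -28.2, 72.8]]
```

step_arm --pt "0 0.01 0 0 0 0" --pt "-0.001 0.03 0 0 0 0" --pt "-0.006 0.1 0 0 0 0" --pt "-0.013 0.2 0 0 0 0" --pt "-0.02 0.3 0 0 0 0" --pt "-0.02 0.32 0.1 0 0 0" --pt "-0.02 0.32 0.2 0 0 0" --pt "-0.02 0.32 0.3 0 0 0" --pt "-0.02 0.32 0.3 0 0 0"

```text
clock: 13.57
position: [593.8, 151.3, 140.7]
ee_rot: [0.732, -0.682, 0.004, -0.008]
contact_force: [1.6, -0.0, 0.9]
gripper_width: -0.2
```

```bash
python3 ang.py 15
python3 - <<'E'
from bench import arm
from h import *
cv2.imwrite("pics/sc15.png",arm.get_image("scene")["image"][:,:,::-1])
cv2.imwrite("pics/tp15.png",arm.get_image("top")["image"][:,:,::-1])
E
```

```text
[593.77983176 151.32530692 140.72538664] [ 54.30489384 165.35218337] [ 1.59148137 -0.00220945  0.91792019]
[-0.25 -0.18 -0.1  -0.06 -0.06 -0.05 -0.03 -0.01  0.01  0.02  0.06  0.09
  0.1   0.1   0.12] median -0.01245563218337273
[[-76.6, 26.2, -2.3], [-79.3, 23.0, 6.4], [-77.8, 22.6, 11.8], [-78.1, 24.4, 17.4], [-78.7, 24.0, 22.8], [-79.2, 25.8, 28.2], [-77.5, 23.3, 33.6], [-78.0, 25.0, 39.1], [-78.6, 24.7, 44.6], [-76.8, 24.3, 50.3], [-79.5, 23.9, 55.6], [-80.0, 23.4, 61.1], [-78.3, 23.1, 66.2], [-78.8, 27.0, 72.7], [-73.2, 26.3, 84.9]]
```

View pics/z15.png

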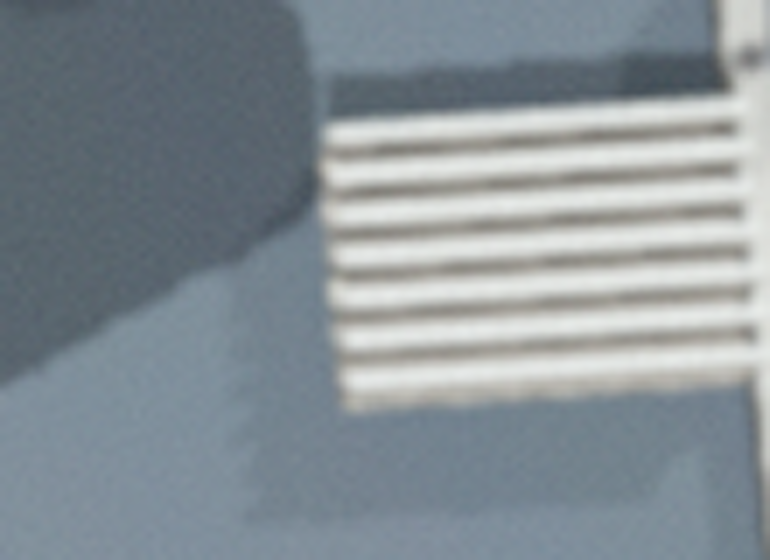

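View pics/sc15.png

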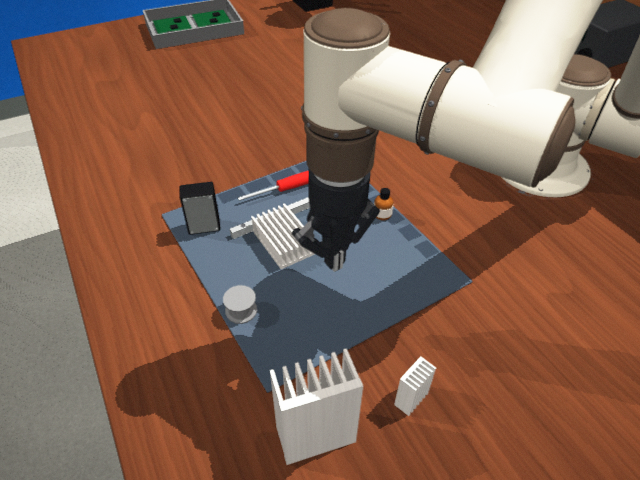

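View pics/tp15.png

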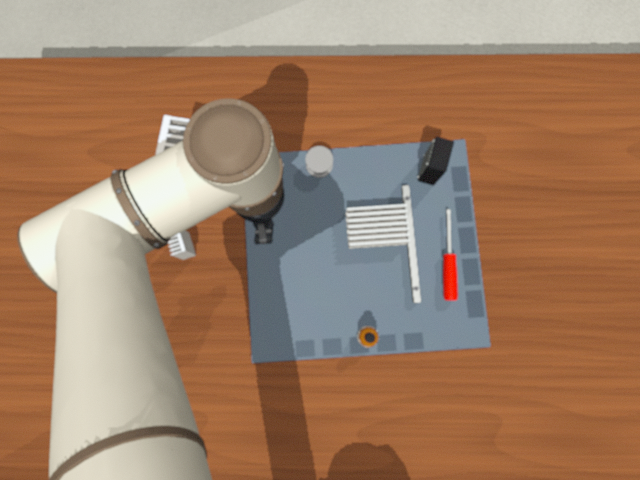

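Run:
```python
from bench import arm
import pickle
from h import *
D=pickle.load(open("d0.pkl","rb"))
for n,bs in dict(top=[(300,140,40,40),(415,130,50,60),(350,320,40,35),(435,200,30,105)],scene=[(215,280,50,45),(175,175,50,70),(372,185,24,36)]).items():
    a=cv2.cvtColor(D[n]["image"],cv2.COLOR_RGB2GRAY).astype(np.float32);b=cv2.cvtColor(arm.get_image(n)["image"],cv2.COLOR_RGB2GRAY).astype(np.float32)
    for x,y,w,h in bs: print(n,(x,y),cv2.phaseCorrelate(a[y:y+h,x:x+w].copy(),b[y:y+h,x:x+w].copy(),cv2.createHanningWindow((w,h),cv2.CV_32F)))
print(arm.job_done())
```

```text
top (300, 140) ((0.29170152936124794, 0.11490501804632558), 0.7372391611337662)
top (415, 130) ((-0.07994974834998203, 0.07275663793601694), 1.0335746703147888)
top (350, 320) ((0.2137252816898325, 0.06335108190405236), 0.715951782464981)
top (435, 200) ((0.08186475417140038, -0.22683765891102325), 0.974448816275891)
scene (215, 280) ((0.2135805105515587, 0.5839382702405587), 0.7756361062791612)
scene (175, 175) ((-0.061345943299979666, 0.01749829742374942), 0.949862355656094)
scene (372, 185) ((0.18665988925450705, -0.3980516065807862), 0.7812788127749054)
the job is handed in; nothing more can be done
None
```

The heat sink is lying on its flat back with the fins up, and its leading end is against the stop bar. I handed the job in at about 14 s of the 48 s.

**What I did:** I tipped it over with a push high on the fins, then pushed it along the mat. The first push along the mat, with the fingers spread, left it about 3° askew on one corner. I corrected that with two pushes from behind with the jaws shut, off to the lagging side.

**Last checks:**
- **Squareness:** the fins measured 0.0° off square to the bar, both under load and after I backed the arm away.
- **Seating:** the last push stalled, with the force rising to about 10 N and no further movement. Sliding alone had taken 1–2 N.
- **Other objects:** the spool, box, bottle and screwdriver showed image shifts of at most about 0.6 px against the first pictures, so I saw no sign that they moved.
- **Robot:** the gripper was about 140 mm up and clear of everything when I handed in.

**Disagreement:** measured from the top camera alone, the leading end sits about 1 mm short of the bar. That is within the 2 mm calibration error, so I trusted the stalled push instead.

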